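# Press a round flask into the sprung ring cradle and hold it down

### The arm

A 6-joint arm with a two-finger parallel gripper is mounted at the origin on a cart in front of the work surface, level with it; the furniture and walls round the work are solid. World frame = base frame: x ahead of the robot, y to its left, z up, the work surface at z = 0. Lengths are in mm, angles in rad, forces in N, time in s.
With the tool pointing down it reaches from about 275 to 750 mm from the base axis. Payload 10.2 kg.
Tool frame: the origin (TCP) lies where the fingers leave the gripper's body, on its centre line; the fingertips stand 73 mm ahead of it and the grasp point (between the pads) lies 54 mm ahead of it (ctrl.tip_extent is the z of the fingertips in the tool frame, in mm); z points along the fingers, y is the line along which they close (so a half turn about z gives the same grasp; the last joint's range is limited). The gripper opens to 85 mm and grips with 20 to 120 N. Pads are 22 mm wide; open, the fingers measure 114 mm over their backs; the gripper's body (76 mm by 85 mm) begins 54 mm behind the grasp point. The pads swing forward as they close: fully open they stand 13 mm farther back than shut.
Start: joints at [-1.375, 0.313, 1.498, -0, 1.331, -0.223], TCP at [213.487, -479.64, 303.894] pointing down, gripper open.
Joint ranges: [-2.94, 2.94], [-0.97, 2.17], [0.19, 2.56], [-1.23, 4.37], [0.02, 3.11], [-2.88, 2.88]. Speed limits (rad/s): [2.39, 2.39, 3.01, 3.14, 3.14, 3.14].

### API

Orientations are given as a unit quaternion [w, x, y, z].
In Python, from rig import readout, cams, order, ctrl gives the robot as it stands.
- The arm moves only by the tool shift_gripper, called by a JSON object that holds its "method" and its "body". Schema: {"type":"object","properties":{"moves":{"type":"array","items":{"type":"array","items":{"type":"array","items":{"type":"number"},"minItems":6,"maxItems":6},"minItems":1,"maxItems":8},"minItems":1,"maxItems":1},"aperture":{"type":"number"},"grip_n":{"type":"number"},"only":{"type":"string"},"quiet":{"type":"boolean"},"lines":{"type":"string"}},"required":["moves"],"additionalProperties":false}. moves is a list that holds a single list of rows (three levels of brackets), with 1 to 8 rows, each of 6 numbers: dx, dy, dz in parts of the range, where 1.0 means 0.5 m, then a rotation vector rx, ry, rz in shares of 2 pi rad (1.0 is 2 pi rad); each row is the pose to reach, as a shift and turn from the pose commanded when the call began, along the tool's axes at that moment; what a row does not reach only later rows make up. A row lasts 1/10 s, in which the tool goes at most 50 mm and 0.15 rad, less where a joint would pass 70% of its speed; a pose out of reach is approached as far as the arm can. aperture is the opening from 0.0 (shut) to 1.0 (fully open), set as the call begins (left out keeps the last). The fingers move at their own pace and stop on an object; grip_n is the grip in N (left out, the last holds). Time passes only in rows, so rows that do not move let the fingers close. The tool returns the time, the measured TCP pose, the force, the opening and the grip force at its end. only (a regular expression) keeps the lines of the reply that match it, lines (a string "A,B") keeps lines A to B, and quiet returns only ok. Shift and turn numbers lie between -1 and 1, and a call with a number outside is refused. Input that does not fit is refused with a message, and nothing moves.
- readout.sense(): the state, without advancing time (a new reading comes with each control period).
- cams.capture(name): name is "scene" or "top" or "wrist"; returns (picture, depth): 420x560x3 uint8, red, green, blue; 420x560 float32, mm along the optical axis (not along the pixel's ray), 0 where there is no reading.
- cams.calibration(name): a dict with "fx", "fy", "cx", "cy" (pixels), "position" and "attitude" of the camera in the world. Camera axes: x right, y down, z forward; pixel columns grow to the right and rows downward; lengths in mm; the calibration is good to about 2 mm. A picture is of the moment at which its call begins: read the wrist's pose just before it. calibration takes no time and is no camera call; for the wrist camera it gives the pose at the moment of the call.
- order.finish_job(): hands the job in; it is judged then, once.
Trained networks look in the newest picture that a camera, given by its name, has taken for a name from the list of things; names that differ only in an ending like _2 or _b are one class to them, and where a whole thing is asked for, a point or a joint stands for the part that bears it (a point fixed in the world has none). Each returns a list of dicts, best first, with "p" (0 to 1); they miss things now and then, are a little off and sometimes report something else, mostly with a low value. They report only what shows in the picture. A call takes as long as a camera call. They do not tell look-alikes from the thing itself.
- cams.trace(target, camera): "pixels" (420x560 bool, what is visible of it) and "bbox" ([left, top, right, bottom] in pixels, round what is visible of it).
- cams.spot_point(target, camera): "uv" ([column, row] in pixels: a listed point, or the origin of a listed thing).
The state is a dict: "time_s": time; "joints": joint angles; "dq": joint speeds; "tau": joint torques, N m; "eef_pos": TCP position; "ee_rot": TCP orientation; "force": force on the tool from outside, world axes, zero at the start; "wrist_torque": the same for the moment, N m; "grip_width": opening from 0.0 (shut) to 1.0 (fully open); "grip_force": force on a finger pad.
Only numpy, scipy, OpenCV 4.12 (cv2) and the standard library are available. Lean on these libraries where they do the work, as an engineer would, in place of code of your own. Each camera call takes 0.05 s, during which the arm holds its last target. There are 200 camera calls.

### The job

Take the amber round flask out of its cork ring, set it upright in the red sprung ring of the cradle, and press it gently straight down, pushing on the flask and not on the cradle, until the ring is fully down on its stops. Finish while still holding the flask pressed down there, so that I can put the retaining clip on: do not let it spring back up. Leave the green flask where it stands.

Things in the scene. Friction and masses are not known exactly. Their poses are not given: they have to be found in the camera images.
- amber_flask: Amber glass round-bottomed flask, about 130 g, loose, upright in a cork ring; symmetric about z. Origin: lowest point of its round bottom; z up along the neck. Bulb: 56 mm ball, centre 28 mm above the origin. Neck to grasp: 22 mm diameter, from 55 to 97 mm above the origin, then a 24 mm lip. Fixed black stopper, 19 to 22 mm diameter, from 100 to 117 mm.
- amber_bulb (a point): Centre of the amber flask's bulb, 28 mm above the flask's origin.
- green_flask: Flask of the same shape and size in green glass, to be left alone; origin at its lowest point. Each flask stands in its own cork ring, stuck down (round bar 16 mm thick, 64 mm outer diameter, 16 mm high); its lowest point is then 7 mm above the board and its stopper reaches 124 mm.
- cradle: Sprung ring cradle, fixed to a wooden board 12 mm thick: aluminium foot disc, 112 mm diameter, 14 mm thick; three steel guide posts of 6 mm, 82 mm high, on a circle of 42 mm radius; between them a red ring slides up and down on coil springs. Dark stop collars reach 40 mm. Origin: centre of the foot's underside, z up.
- ring_centre (a point): Centre of the level red ring, on the cradle's axis; 65 mm above the board at rest; goes down with the ring. The ring is a round bar 8 mm thick with an opening of 42 mm. The bulb sits in it touching all round, the bulb's centre 20 mm above this point and the flask's lowest point 8 mm below it.
- cradle_ring (a joint): Travel of the red ring: 0 at rest (up), grows as it is pressed down, 0.020 m on the hard stops. It does not sink under the flask's own weight (preload about 3 N), takes about 10 to 12 N of push when fully down, and springs back up when let go.
Things that resemble listed ones, but are neither listed nor needed, are in the scene too. Leave any pink or purple look-alike of the amber_flask alone.

How it is judged (in metres and radians):
On the way:
1. the amber flask sits upright in the sprung ring (horizontal distance between amber_bulb and ring_centre below 0.006 m and z of amber_bulb in the frame of ring_centre between 0.015 and 0.024 m and angle between amber_flask's own z axis and vertical below 0.25 rad and contact force between amber_flask and cradle above 0.3 N), for 0.1 s.
At the end, for the whole second after the job is handed in: Ring down by over 16 of 20 mm, pressed over 5 N by the amber flask, which the robot holds or pushes (over 3 N) without touching the cradle; flask upright within 0.25 rad, bulb seated within 6 mm of the ring's axis. Green flask upright, within 30 mm of its start (value of joint cradle_ring above 0.016 m and horizontal distance between amber_bulb and ring_centre below 0.006 m and z of amber_bulb in the frame of ring_centre between 0.015 and 0.024 m and angle between amber_flask's own z axis and vertical below 0.25 rad and contact force between amber_flask and cradle above 5 N and contact force between any of the fingers, the arm and amber_flask above 3 N and contact force between each of the fingers, the arm and cradle below 1 N and distance of green_flask from where it was at the start of the episode below 0.03 m and angle between green_flask's own z axis and vertical below 0.3 rad); the arm keeps its last pose, push and grip.
It fails at once if the glass flask is rammed into the cradle with more than 60 N (contact force between amber_flask and cradle above 60 N).
It fails at once if the green flask is knocked about (moved by more than 40 mm) (distance of green_flask from where it was at the start of the episode above 0.04 m).
It also fails if it takes over 38 s, if anything falls off the work surface, if the arm or the gripper's body presses on something with over 40 N, if the wrist force passes 120 N, or if a joint passes its speed limit or range.

## Working session

There is one attempt and no reset: what is moved stays moved. The work goes in short steps, Python scripts to look and compute and a tool call to move; the robot and the scene stay as the last step left them, time stands still between calls to the robot, and variables do not carry over. Pictures are saved under pics/ and viewed, at most 10 in all, crops included, and the job is handed in when it is done.

```bash
ls; mkdir -p pics; python3 - <<'E'
from rig import readout,cams
import cv2,numpy as np
s=readout.sense();print({k:np.round(v,3).tolist() for k,v in s.items()})
a,_=cams.capture("scene");b,_=cams.capture("top")
cv2.imwrite("pics/scene.png",a[:,:,::-1]);cv2.imwrite("pics/top.png",b[:,:,::-1])
for n in("scene","top","wrist"):print(n,cams.calibration(n))
E
```

```text
pics
{'time_s': 0.0, 'joints': [-1.375, 0.313, 1.498, -0.0, 1.331, -0.223], 'dq': [0.001, -0.001, 0.001, 0.0, 0.001, -0.001], 'tau': [-0.0, -41.227, -25.974, -0.0, 0.004, 0.0], 'eef_pos': [213.45, -479.467, 303.342], 'ee_rot': [-0.001, 0.978, 0.208, 0.0], 'force': [0.139, 0.138, -0.208], 'wrist_torque': [0.031, -0.016, -0.009], 'grip_force': 0.0, 'grip_width': 1.001}
scene {'fx': 508.1757614278473, 'fy': 508.1757614278473, 'cx': 267.69623992094694, 'cy': 213.1631437236292, 'position': array([-321.04505229, 1058.31785856,  667.0137358 ]), 'attitude': array([ 0.15917535, -0.27201797,  0.79839675, -0.51306146])}
top {'fx': 528.7135479620448, 'fy': 528.7135479620448, 'cx': 276.86394256421977, 'cy': 211.71345111668188, 'position': array([-417.9686398 , -246.01137465, 1643.71219616]), 'attitude': array([-0.20834983,  0.79842162, -0.54509515,  0.14827186])}
wrist {'fx': 321.1933209926459, 'fy': 321.1933209926459, 'cx': 275.21575206946596, 'cy': 212.35734440752026, 'position': array([ 275.74663957, -451.3711723 ,  372.87313551]), 'attitude': array([ 0.11363533,  0.83089166, -0.53967132, -0.0738981 ])}
```

View pics/scene.png

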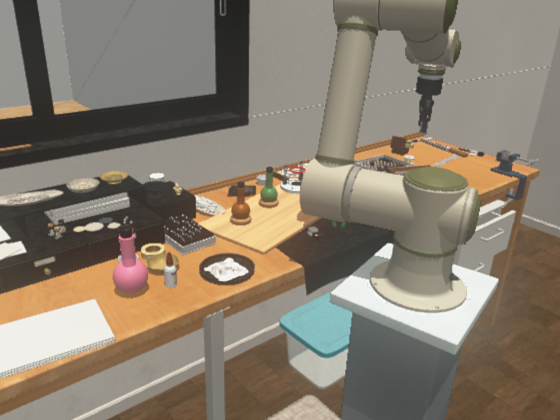

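View pics/top.png

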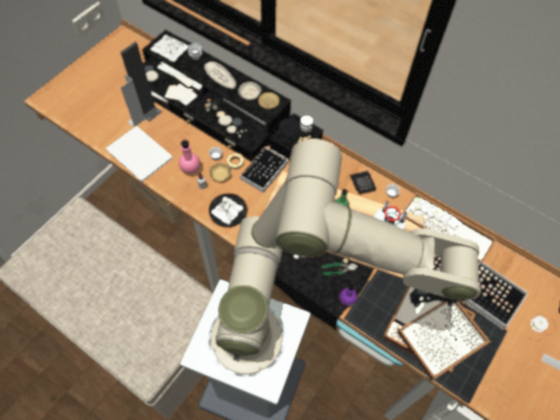

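Scene view: the amber flask is at (241,207), green at (269,190), a pink look-alike at (130,265), and the cradle is partly hidden by the arm near (297,180). Top view: green is at (343,198), the red ring at (392,213), a purple look-alike at (348,297) and pink at (189,158). Amber is hidden under the arm.

```bash
cat > h.py <<'E'
from rig import readout,cams
import cv2,numpy as np
from scipy.spatial.transform import Rotation as R
def rot(q): return R.from_quat(np.r_[q[1:],q[0]])
def ray(c,uv):
    d=rot(c["attitude"]).apply([(uv[0]-c["cx"])/c["fx"],(uv[1]-c["cy"])/c["fy"],1.]); return np.array(c["position"]),d
def at(c,uv,z): p,d=ray(c,uv); return p+d*z
def atz(c,uv,h): p,d=ray(c,uv); return p+d*(h-p[2])/d[2]
def tri(rays):
    A=np.zeros((3,3));b=np.zeros(3)
    for p,d in rays:
        d=d/np.linalg.norm(d);P=np.eye(3)-np.outer(d,d);A+=P;b+=P@p
    x=np.linalg.solve(A,b)
    return x,[float(np.linalg.norm(np.cross(x-p,d/np.linalg.norm(d)))) for p,d in rays]
def totool(w):
    s=readout.sense(); return rot(s["ee_rot"]).inv().apply(np.array(w)-s["eef_pos"])
E
python3 - <<'E'
from h import *
r=lambda v:np.round(v,0).tolist()
for n in("scene","top"):
    a,d=cams.capture(n);c=cams.calibration(n)
    pts={"scene":[(241,210),(241,190),(269,197),(269,173),(297,180),(130,275)],"top":[(343,198),(392,213),(348,297)]}[n]
    for p in pts: print(n,p,r(at(c,p,d[p[1],p[0]])))
    for t in("amber_flask","amber_bulb","green_flask","cradle","ring_centre"):
        for o in cams.spot_point(t,n)[:3]: print(n,t,r(o["uv"]),round(o["p"],2),r(at(c,o["uv"],d[int(o["uv"][1]),int(o["uv"][0])])))
E
```

```text
scene (241, 210) [520.0, 33.0, 57.0]
scene (241, 190) [529.0, 22.0, 113.0]
scene (269, 197) [525.0, -108.0, 50.0]
scene (269, 173) [538.0, -122.0, 121.0]
scene (297, 180) [575.0, -341.0, 24.0]
scene (130, 275) [484.0, 462.0, 61.0]
scene amber_flask [134.0, 288.0] 0.92 [474.0, 462.0, 32.0]
scene amber_flask [237.0, 223.0] 0.9 [522.0, 47.0, 20.0]
scene amber_bulb [239.0, 211.0] 0.71 [522.0, 41.0, 55.0]
scene amber_bulb [128.0, 277.0] 0.69 [489.0, 466.0, 55.0]
scene green_flask [267.0, 201.0] 0.67 [530.0, -108.0, 34.0]
scene green_flask [296.0, 170.0] 0.28 [648.0, -442.0, 15.0]
scene cradle [296.0, 187.0] 0.89 [545.0, -293.0, 22.0]
scene ring_centre [299.0, 171.0] 0.54 [632.0, -440.0, 16.0]
scene ring_centre [236.0, 222.0] 0.15 [525.0, 48.0, 22.0]
top (343, 198) [537.0, -133.0, 103.0]
top (392, 213) [589.0, -307.0, 26.0]
top (348, 297) [221.0, -256.0, 60.0]
top amber_flask [189.0, 170.0] 0.97 [482.0, 428.0, 46.0]
top amber_flask [348.0, 300.0] 0.58 [214.0, -260.0, 54.0]
top amber_bulb [186.0, 162.0] 0.7 [490.0, 441.0, 77.0]
top amber_bulb [349.0, 296.0] 0.57 [223.0, -256.0, 66.0]
top green_flask [340.0, 208.0] 0.65 [177.0, -174.0, 641.0]
top cradle [387.0, 220.0] 0.78 [514.0, -296.0, 95.0]
top ring_centre [391.0, 213.0] 0.58 [585.0, -305.0, 31.0]
```

```bash
python3 - <<'E'
from h import *
c=cams.calibration("wrist");print(rot(c["attitude"]).as_matrix().round(2),rot(readout.sense()["ee_rot"]).as_matrix().round(2))
a,d=cams.capture("wrist")
for t in("cradle","ring_centre"):
    for o in cams.spot_point(t,"wrist")[:3]: print(t,np.round(o["uv"]),o["p"],at(c,o["uv"],d[int(o["uv"][1]),int(o["uv"][0])]).round())
print(totool([430,-230,330]))
E
```

```text
[[ 0.41 -0.88 -0.25]
 [-0.91 -0.39 -0.11]
 [ 0.    0.27 -0.96]] [[ 0.91  0.41  0.  ]
 [ 0.41 -0.91  0.  ]
 [ 0.   -0.   -1.  ]]
[ 299.32571801 -140.01821173  -26.1049017 ]
```

Units first: shifts go in shares of 0.5 m and turns go in shares of 2 pi rad. So 360 mm is 0.72, -150 mm is -0.3.

{"method": "shift_gripper", "body": {"moves": [[[0.1,-0.04,-0.02,0,0,0],[0.19,-0.08,-0.04,0,0,0],[0.28,-0.12,-0.054,0,0,0],[0.37,-0.16,-0.054,0,0,0],[0.46,-0.2,-0.054,0,0,0],[0.55,-0.236,-0.054,0,0,0],[0.64,-0.27,-0.054,0,0,0],[0.72,-0.3,-0.054,0,0,0]]]}}

```text
time_s: 1.65
eef_pos: [482.7, -194.1, 331.1]
ee_rot: [0.0, 0.978, 0.208, 0.0]
force: [-0.2, -1.5, 0.4]
grip_width: 1.001
grip_force: 0.0
```

{"method": "shift_gripper", "body": {"moves": [[[0.07,-0.03,0,0,0,0],[0.11,-0.05,0,0,0,0],[0.11,-0.05,0,0,0,0],[0.11,-0.05,0,0,0,0]]]}}

```text
time_s: 2.05
eef_pos: [521.3, -151.1, 330.7]
ee_rot: [0.0, 0.978, 0.208, -0.0]
force: [-0.1, -1.2, 0.6]
grip_width: 1.0
grip_force: 0.0
```

```bash
cat > look.py <<'E'
from h import *
import sys,pickle
s=readout.sense();c=cams.calibration("wrist");a,d=cams.capture("wrist");out={"c":c}
for t in("amber_flask","amber_bulb","green_flask","cradle","ring_centre"):
    for o in cams.spot_point(t,"wrist")[:3]:
        out.setdefault(t,[]).append(o["uv"]); print(t,np.round(o["uv"]),round(o["p"],2),at(c,o["uv"],d[int(o["uv"][1]),int(o["uv"][0])]).round())
cv2.imwrite(f"pics/{sys.argv[1]}.png",a[:,:,::-1]);np.savez(f"pics/{sys.argv[1]}.npz",a=a,d=d);pickle.dump(out,open(f"pics/{sys.argv[1]}.pkl","wb"))
E
python3 look.py w1
```

```text
amber_flask [148. 107.] 0.57 [546.  -1.  64.]
amber_bulb [136. 107.] 0.84 [542.   6.  71.]
green_flask [269. 154.] 0.81 [ 558. -129.  120.]
cradle [400. 202.] 0.89 [ 561. -297.   28.]
```

View pics/w1.png

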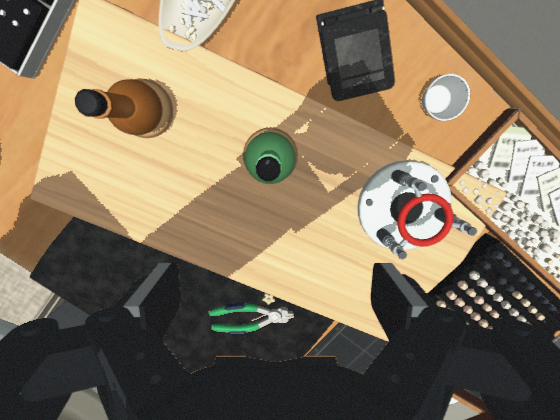

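Wrist view: amber bulb at (137,106) with its stopper at (90,102), green at (269,157), and the red ring at (426,220) over the foot at (405,205).
Possible confusions for amber: pink (scene 130,265), purple (top 348,297), green (wrist 269,157). The only amber/brown one is wrist (137,106), scene (241,207). Next I'll check it in a close crop from a second viewpoint.

In the tool's units: -110 mm is -0.22, -80 mm is -0.16.

{"method": "shift_gripper", "body": {"moves": [[[0,-0.08,0,0,0,0],[0,-0.16,0,0,0,0],[0,-0.22,0,0,0,0],[0,-0.22,0,0,0,0],[0,-0.22,0,0,0,0]]]}}

```text
time_s: 2.85
eef_pos: [476.7, -50.7, 331.2]
ee_rot: [0.0, 0.978, 0.208, 0.0]
force: [-0.2, 0.0, -0.6]
grip_width: 1.0
grip_force: 0.0
```

```bash
python3 look.py w2; python3 - <<'E'
import cv2
a=cv2.imread('pics/w2.png');cv2.imwrite('pics/w2c.png',cv2.resize(a[0:260,60:560],None,fx=1.6,fy=1.6))
E
```

```text
amber_flask [242. 109.] 0.67 [538.   7. 120.]
amber_bulb [238. 109.] 0.7 [537.   8. 134.]
green_flask [365. 156.] 0.58 [ 547. -119.   70.]
cradle [489. 200.] 0.87 [ 562. -292.   29.]
ring_centre [529. 219.] 0.68 [ 561. -345.   34.]
```

View pics/w2c.png

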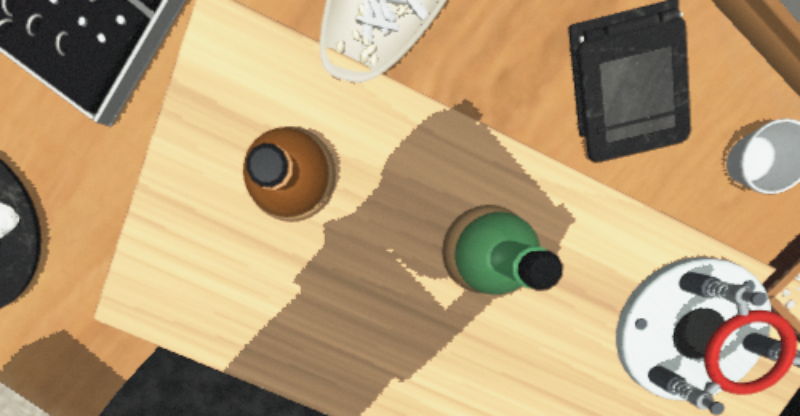

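The crop confirms the amber flask: bulb near full-frame (240,108), black stopper top near (227,103). Green is at (370,157) and the red ring at (530,221).

```bash
cat > meas.py <<'E'
from h import *
import pickle,sys
def load(n): z=np.load(f"pics/{n}.npz");return z["a"],z["d"],pickle.load(open(f"pics/{n}.pkl","rb"))["c"]
def comp(m,seed):
    n,l,st,ce=cv2.connectedComponentsWithStats(m.astype(np.uint8)); k=1+np.argmin([np.hypot(*(ce[i]-seed))+(1e3 if st[i,4]<60 else 0) for i in range(1,n)]);return l==k
def circ(m):
    k=max(cv2.findContours(m.astype(np.uint8),0,1)[0],key=len);return cv2.fitEllipse(cv2.convexHull(k))
def red(a):
    h=cv2.cvtColor(a,cv2.COLOR_RGB2HSV);return ((h[...,0]<5)|(h[...,0]>174))&(h[...,1]>150)&(h[...,2]>90)
def dark(a): return a.max(2)<60
def amber(a):
    h=cv2.cvtColor(a,cv2.COLOR_RGB2HSV);return (h[...,0]>5)&(h[...,0]<20)&(h[...,1]>150)&(h[...,2]<190)
E
python3 - <<'E'
from meas import *
seeds={"w1":[(426,220),(90,102),(137,106)],"w2":[(530,221),(227,103),(240,108)]}
R_=[[],[],[]]
for n in seeds:
    a,d,c=load(n)
    for i,(f,s) in enumerate(zip((red,dark,amber),seeds[n])):
        m=comp(f(a),s);e=circ(m);R_[i].append(ray(c,e[0]))
        v=d[m];print(n,i,np.round(e[0],1),np.round(e[1],1),m.sum())
        P=np.array([at(c,(x,y),d[y,x]) for y,x in zip(*np.nonzero(m)) if d[y,x]>0]);print("  depth med",np.median(P,0).round(1),"z pct",np.percentile(P[:,2],[2,50,90,98]).round(1), "box mid",((np.percentile(P[:,:2],1,0)+np.percentile(P[:,:2],99,0))/2).round(1))
        if i==1: t=P[P[:,2]>np.percentile(P[:,2],95)-4];print("  top",t.mean(0).round(1),len(t))
        if i==2:
            for (y0) in [0]:
                Q=P[(P[:,2]<66)];A=np.c_[2*Q,np.ones(len(Q))];x=np.linalg.lstsq(A,(Q**2).sum(1),rcond=None)[0];print("  sphere",x[:3].round(1),np.sqrt(x[3]+x[:3]@x[:3]).round(1),len(Q))
for i in range(3): print(i,tri(R_[i]))
E
```

```text
w1 0 [425.  219.4] [50.2 56.5] 1023
  depth med [ 559.4 -305.7   80.1] z pct [76.8 80.1 81.2 81.7] box mid [ 558.1 -305.8]
w1 1 [ 90.3 102.4] [25.3 32.8] 500
  depth med [539.   15.2 134.2] z pct [123.7 134.2 135.5 136.1] box mid [538.1  17.5]
  top [538.4  17.5 134.5] 391
w1 2 [128.9 104.5] [51.  71.2] 2320
  depth med [543.4   8.2  67. ] z pct [ 49.1  67.  102.7 118.1] box mid [538.8  13.6]
  sphere [537.3  18.1  46.6] 27.6 1027
w2 0 [529.  219.5] [48.5 59.8] 1082
  depth med [ 559.2 -306.9   80. ] z pct [76.1 80.  81.3 81.9] box mid [ 557.7 -305.7]
w2 1 [226.3 102.8] [24.9 26.5] 192
  depth med [538.2  17.8 134.2] z pct [132.5 134.2 135.5 135.8] box mid [537.3  18.7]
  top [537.8  18.  134.2] 190
w2 2 [238.1 107.1] [51.8 55. ] 1582
  depth med [539.1   9.6  65.5] z pct [ 54.2  65.5  71.7 117.6] box mid [537.4  17.2]
  sphere [537.3  18.2  46.8] 27.6 841
0 (array([ 558.34372749, -306.38626234,   78.0190377 ]), [0.017721420487059502, 0.017721420487067277])
1 (array([537.28273749,  19.63552287, 126.45896618]), [0.059894787734281314, 0.05989478773419709])
2 (array([538.84616981,  17.87283723,  60.05780192]), [1.024194686890324, 1.024194686890417])
```

In the tool's units: 100 mm is 0.2, 83.4 mm is 0.1668.

{"method": "shift_gripper", "body": {"moves": [[[0.08,-0.036,0,0,0,0],[0.14,-0.064,0.04,0,0,0],[0.166,-0.076,0.12,0,0,0],[0.1668,-0.0764,0.2,0,0,0],[0.1668,-0.0764,0.2,0,0,0],[0.1668,-0.0764,0.2,0,0,0]]]}}

```text
time_s: 3.75
eef_pos: [537.7, 17.9, 231.8]
ee_rot: [0.0, 0.978, 0.208, 0.0]
force: [1.2, -0.5, 0.4]
grip_width: 0.997
grip_force: 0.0
```

```bash
python3 -c "
from h import *
print(totool([537.4,18.1,148]))"
```

```text
[-0.23667023 -0.34908114 83.84899625]
```

In the tool's units: 84 mm is 0.168, 72 mm is 0.144.

{"method": "shift_gripper", "body": {"moves": [[[0,0,0.05,0,0,0],[0,0,0.1,0,0,0],[0,0,0.144,0,0,0],[0,0,0.168,0,0,0],[0,0,0.168,0,0,0],[0,0,0.168,0,0,0]]]}}

```text
time_s: 4.35
eef_pos: [538.2, 18.0, 148.6]
ee_rot: [0.001, 0.978, 0.208, 0.001]
force: [-0.2, -0.1, 0.3]
grip_width: 1.002
grip_force: 0.0
```

{"method": "shift_gripper", "body": {"moves": [[[0,0,0,0,0,0],[0,0,0,0,0,0],[0,0,0,0,0,0],[0,0,0,0,0,0],[0,0,0,0,0,0],[0,0,0,0,0,0],[0,0,0,0,0,0],[0,0,0,0,0,0]]], "aperture": 0.0, "grip_n": 40}}

```text
time_s: 5.15
eef_pos: [537.4, 18.3, 147.0]
ee_rot: [0.0, 0.978, 0.208, 0.0]
force: [-0.2, -0.4, 1.8]
grip_width: 0.245
grip_force: 39.1
```

In the tool's units: -160 mm is -0.32, -145 mm is -0.29.

{"method": "shift_gripper", "body": {"moves": [[[0,0,-0.03,0,0,0],[0,0,-0.08,0,0,0],[0,0,-0.15,0,0,0],[0,0,-0.23,0,0,0],[0,0,-0.29,0,0,0],[0,0,-0.32,0,0,0],[0,0,-0.32,0,0,0],[0,0,-0.32,0,0,0]]]}}

```text
time_s: 5.95
eef_pos: [537.1, 18.3, 305.8]
ee_rot: [-0.0, 0.978, 0.208, -0.001]
force: [0.7, -0.4, -1.7]
grip_width: 0.246
grip_force: 39.5
```

```bash
python3 - <<'E'
from h import *
s=readout.sense()
print(s["eef_pos"],s["force"],s["grip_width"],totool([558.2,-306,310]))
c=cams.calibration("wrist");a,d=cams.capture("wrist");np.savez("pics/w3.npz",a=a,d=d,**{k:v for k,v in c.items()});cv2.imwrite("pics/w3.png",a[:,:,::-1])
E
```

```text
[537.10593235  18.33327987 305.80338666] [ 0.65206627 -0.42709158 -1.72092159] 0.24570752770141985 [-112.61431208  304.88364905   -4.31566181]
```

View pics/w3.png

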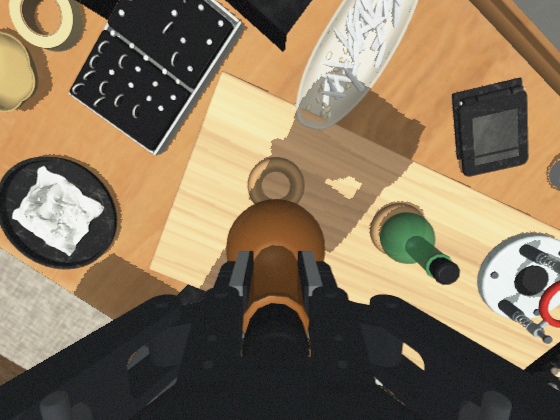

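The wrist view shows the flask in the fingers, bulb at (275,240), neck upright. The cork ring is empty at (276,185) and green is undisturbed at (410,240). Before carrying on, I'll fit the bulb to find its centre in the grip.

In the tool's units: 295 mm is 0.59, 240 mm is 0.48.

```bash
cat > bulb.py <<'E'
from meas import *
def bulb(n):
    z=np.load(n);a,d=z["a"],z["d"];c={k:z[k] for k in("fx","fy","cx","cy","position","attitude")}
    m=comp(amber(a),(275,230));m[250:]=0;m=cv2.erode(m.astype(np.uint8),np.ones((3,3)))>0
    P=np.array([at(c,(x,y),d[y,x]) for y,x in zip(*np.nonzero(m)) if d[y,x]>0])
    for _ in range(5):
        A=np.c_[2*P,np.ones(len(P))];x=np.linalg.lstsq(A,(P**2).sum(1),rcond=None)[0];r=np.sqrt(x[3]+x[:3]@x[:3])
        e=abs(np.linalg.norm(P-x[:3],axis=1)-r);P=P[e<max(2,2.5*np.median(e))]
    # known radius 28
    from scipy.optimize import least_squares
    y=least_squares(lambda q:np.linalg.norm(P-q,axis=1)-28,x[:3],loss="soft_l1").x
    return x[:3].round(1),round(r,1),y.round(1),len(P)
if __name__=="__main__": print(bulb(sys.argv[1]))
E
python3 bulb.py pics/w3.npz
```

```text
(array([537.2,  18.7, 205.8]), np.float64(27.2), array([536.6,  18.4, 205.1]), 3354)
```

{"method": "shift_gripper", "body": {"moves": [[[-0.02,0.056,0,0,0,0],[-0.05,0.136,0,0,0,0],[-0.082,0.22,0,0,0,0],[-0.114,0.308,0,0,0,0],[-0.146,0.396,0,0,0,0],[-0.178,0.48,0,0,0,0],[-0.202,0.548,0,0,0,0],[-0.218,0.59,0,0,0,0]]]}}

```text
time_s: 6.8
eef_pos: [557.2, -298.2, 304.6]
ee_rot: [-0.001, 0.978, 0.207, -0.001]
force: [-1.0, 0.6, -0.7]
grip_width: 0.243
grip_force: 39.6
```

{"method": "shift_gripper", "body": {"moves": [[[-0.0072,0.0198,0,0,0,0],[-0.0072,0.0198,0,0,0,0],[-0.0072,0.0198,0,0,0,0],[-0.0072,0.0198,0,0,0,0]]]}}

```text
time_s: 7.2
eef_pos: [558.7, -304.7, 307.0]
ee_rot: [-0.0, 0.978, 0.209, -0.0]
force: [-0.8, 0.0, -1.5]
grip_width: 0.242
grip_force: 39.6
```

```bash
python3 - <<'E'
from h import *
s=readout.sense()
print(s["eef_pos"],s["force"],s["grip_width"],totool([558.2,-306,310]))
c=cams.calibration("wrist");a,d=cams.capture("wrist");np.savez("pics/w4.npz",a=a,d=d,**{k:v for k,v in c.items()});cv2.imwrite("pics/w4.png",a[:,:,::-1])
E
python3 bulb.py pics/w4.npz
```

```text
[ 558.73633865 -304.68841387  306.95024845] [-0.76915199  0.0271948  -1.51380956] 0.24199054650343438 [-1.02467573  0.97755676 -3.05013513]
(array([ 558.9, -304.3,  206.9]), np.float64(27.2), array([ 558.3, -304.6,  206.3]), 2960)
```

View pics/w4.png

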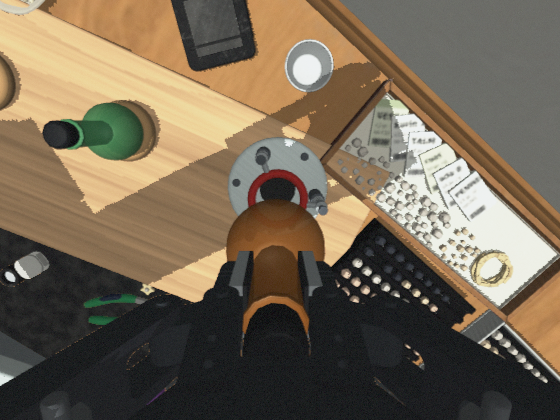

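The wrist view shows the bulb at (275,235) above the cradle and the red ring's far half at (277,190). Green is untouched at (110,130). I'll refine the ring centre from this view.

```bash
python3 - <<'E'
from meas import *
from scipy.optimize import least_squares
for n in("w1","w2","w4"):
    if n=="w4": z=np.load("pics/w4.npz");a,d,c=z["a"],z["d"],{k:z[k] for k in("fx","fy","cx","cy","position","attitude")};s=(277,185)
    else: a,d,c=load(n);s=(426,220) if n=="w1" else (529,220)
    m=comp(red(a),s)
    P=np.array([at(c,(x,y),d[y,x]) for y,x in zip(*np.nonzero(m)) if 70<at(c,(x,y),d[y,x])[2]<90])
    # torus: centre, R=25 r=4
    f=lambda q:np.hypot(np.hypot(*(P[:,:2]-q[:2]).T)-25,P[:,2]-q[2])-4
    o=least_squares(f,[558,-306,77],loss="soft_l1");print(n,len(P),o.x.round(1),np.abs(o.fun).mean().round(2))
print(totool([558.2,-306,210]))
E
```

```text
w1 1018 [ 557.4 -307.4   76.7] 0.5
w2 1077 [ 557.5 -307.6   76.9] 0.57
w4 660 [ 557.6 -307.4   76.6] 0.49
[-0.982387    0.86569692 97.08935691]
```

In the tool's units: 101 mm is 0.202, 2.3 mm is 0.0046.

{"method": "shift_gripper", "body": {"moves": [[[-0.004,0.0046,0.04,0,0,0],[-0.004,0.0046,0.1,0,0,0],[-0.004,0.0046,0.16,0,0,0],[-0.004,0.0046,0.192,0,0,0],[-0.004,0.0046,0.202,0,0,0],[-0.004,0.0046,0.202,0,0,0],[-0.004,0.0046,0.202,0,0,0],[-0.004,0.0046,0.202,0,0,0]]]}}

```text
time_s: 8.05
eef_pos: [557.9, -309.0, 207.2]
ee_rot: [0.001, 0.978, 0.208, 0.001]
force: [0.4, 0.1, -0.6]
grip_width: 0.243
grip_force: 39.6
```

```bash
python3 - <<'E'
from h import *
s=readout.sense();print(s["force"])
c=cams.calibration("wrist");a,d=cams.capture("wrist");np.savez("pics/w5.npz",a=a,d=d,**{k:v for k,v in c.items()})
E
python3 bulb.py pics/w5.npz
```

```text
[ 0.39080366  0.09078834 -0.63684851]
(array([ 558.3, -308.9,  107.2]), np.float64(27.2), array([ 557.7, -309.2,  106.5]), 3182)
```

In the tool's units: 12 mm is 0.024, 11 mm is 0.022.

{"method": "shift_gripper", "body": {"moves": [[[0.0008,-0.0018,0.008,0,0,0],[0.0008,-0.0018,0.014,0,0,0],[0.0008,-0.0018,0.018,0,0,0],[0.0008,-0.0018,0.022,0,0,0],[0.0008,-0.0018,0.024,0,0,0],[0.0008,-0.0018,0.024,0,0,0],[0.0008,-0.0018,0.024,0,0,0]]]}}

```text
time_s: 8.8
eef_pos: [557.6, -307.9, 194.1]
ee_rot: [-0.0, 0.978, 0.208, 0.0]
force: [-1.3, 2.1, 2.4]
grip_width: 0.246
grip_force: 40.0
```

```bash
python3 -c "
from h import *
s=readout.sense();print(s['force'],s['wrist_torque'])"
```

```text
[-1.31246944  2.13896772  2.36153741] [ 0.49102197  0.2449882  -0.07804872]
```

In the tool's units: 14 mm is 0.028, 12 mm is 0.024.

{"method": "shift_gripper", "body": {"moves": [[[0,0,0.006,0,0,0],[0,0,0.012,0,0,0],[0,0,0.018,0,0,0],[0,0,0.024,0,0,0],[0,0,0.028,0,0,0],[0,0,0.028,0,0,0],[0,0,0.028,0,0,0]]], "grip_n": 70}}

```text
time_s: 9.5
eef_pos: [557.7, -307.9, 180.5]
ee_rot: [0.0, 0.978, 0.208, 0.0]
force: [-2.3, 4.3, 9.1]
grip_width: 0.239
grip_force: 68.4
```

```bash
python3 - <<'E'
from h import *
s=readout.sense();print(s["force"],s["wrist_torque"])
c=cams.calibration("wrist");a,d=cams.capture("wrist");np.savez("pics/w6.npz",a=a,d=d,**{k:v for k,v in c.items()});cv2.imwrite("pics/w6.png",a[:,:,::-1])
E
python3 bulb.py pics/w6.npz
```

```text
[-2.30632543  4.33272889  9.0783391 ] [ 0.83827451  0.50313865 -0.07753674]
(array([ 557.8, -307.5,   80.4]), np.float64(27.2), array([ 557.2, -307.8,   79.8]), 3329)
```

View pics/w6.png

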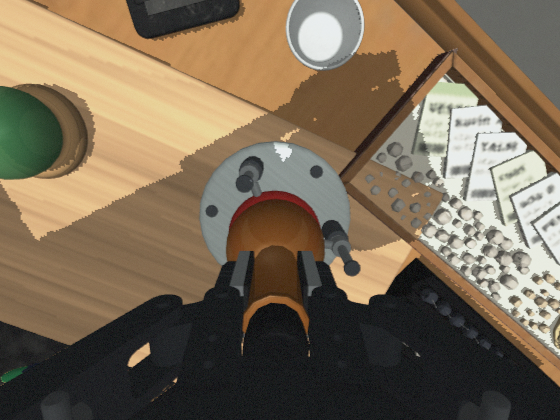

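The view shows the bulb seated in the ring (rim visible at (275,200)) and between the posts, with the fingers clear. Measured bulb z is about 80, so travel is about 17 mm. I'll press on to the stops, with a small sideways shift to relieve the lateral force.

In the tool's units: 4 mm is 0.008, 3 mm is 0.006.

{"method": "shift_gripper", "body": {"moves": [[[0,-0.002,0.002,0,0,0],[0,-0.002,0.004,0,0,0],[0,-0.002,0.006,0,0,0],[0,-0.002,0.008,0,0,0],[0,-0.002,0.008,0,0,0],[0,-0.002,0.008,0,0,0]]]}}

```text
time_s: 10.15
eef_pos: [557.6, -307.4, 177.1]
ee_rot: [0.001, 0.978, 0.208, 0.001]
force: [-1.8, 2.3, 9.9]
grip_width: 0.238
grip_force: 68.9
```

```bash
python3 -c "
from h import *
s=readout.sense();print(s['force'],s['wrist_torque'])"
```

```text
[-1.75285916  2.25011091  9.94255303] [ 0.45958836  0.34518299 -0.00273684]
```

In the tool's units: 1.5 mm is 0.003, 1 mm is 0.002.

{"method": "shift_gripper", "body": {"moves": [[[0,-0.001,0.001,0,0,0],[0,-0.001,0.002,0,0,0],[0,-0.001,0.003,0,0,0],[0,-0.001,0.003,0,0,0],[0,-0.001,0.003,0,0,0]]]}}

```text
time_s: 10.65
eef_pos: [557.6, -307.2, 176.8]
ee_rot: [0.002, 0.978, 0.208, 0.001]
force: [-2.9, 3.3, 17.8]
grip_width: 0.237
grip_force: 69.4
```

```bash
python3 - <<'E'
from h import *
s=readout.sense();print(s["force"],s["wrist_torque"])
c=cams.calibration("wrist");a,d=cams.capture("wrist");np.savez("pics/w7.npz",a=a,d=d,**{k:v for k,v in c.items()})
from meas import *
from scipy.optimize import least_squares
m=comp(red(a),(277,200));P=np.array([at(c,(x,y),d[y,x]) for y,x in zip(*np.nonzero(m)) if 40<at(c,(x,y),d[y,x])[2]<75])
f=lambda q:np.hypot(np.hypot(*(P[:,:2]-q[:2]).T)-25,P[:,2]-q[2])-4
o=least_squares(f,[557.5,-307,58],loss="soft_l1");print("ring",len(P),o.x.round(1))
E
python3 bulb.py pics/w7.npz
```

```text
[-2.94118046  3.30694855 17.82673309] [ 0.43194486  0.63481977 -0.03175339]
ring 555 [ 557.3 -307.5   56.7]
(array([ 557.9, -307.2,   76.7]), np.float64(27.2), array([ 557.3, -307.5,   76.1]), 3363)
```

The ring is measured 20.0 mm down, the force has jumped to about 19 N (on the stops), and the bulb sits 19.7 mm above the ring and centred. I'll let it settle briefly and hand in.

{"method": "shift_gripper", "body": {"moves": [[[0,0,0,0,0,0],[0,0,0,0,0,0],[0,0,0,0,0,0],[0,0,0,0,0,0]]]}}

```text
time_s: 11.1
eef_pos: [557.6, -307.2, 176.8]
ee_rot: [0.002, 0.978, 0.208, 0.001]
force: [-2.9, 3.2, 17.3]
grip_width: 0.239
grip_force: 69.4
```

```bash
python3 -c "
from rig import order
print(order.finish_job())"
```

```text
the job is handed in; nothing more can be done
None
```

I handed the job in at 11.1 s with the amber flask upright in the red ring, and the arm still gripping it and pressing it down with about 19 N; the ring measured 20 mm down, on its stops, the green flask was not touched, and no verdict came back.

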